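# Cover a light-curing unit and start it at its membrane key

### The job

Close the light-curing unit with its amber cover: hook the cover's steel tongue under the ledge of the console at a tilt, then swing the cover down until it lies flat inside the raised rim. Then start the unit: press the green membrane key straight down, gently, until you feel about 5 N of resistance, hold it for half a second and let go. Do not press the red key, and leave the stone cast in the chamber and the mug, pot and stacked model round it where they are.

Things in the scene. Friction and masses are not known exactly. Their poses are not given: they have to be found in the camera images.
- cure_unit: White light-curing unit, fixed. Origin: centre of its underside on the worktop; x to its rear, away from the keys, y to its left, z up. In mm: console x -105 to -33, y +-65, flat top z 66. Behind it an open chamber x -20 to 72, y +-42, floor z 13.6, in a flat rest at z 48. A raised rim, top z 60, bounds the rest: inner faces x 84 (rear), y +-51.5 (sides).
- ledge_edge (a point): Middle of the ledge's lower edge, at x -33, y 0, z 60 mm of the unit; axes as the unit's. The ledge is the rear 14 mm of the console top, 6 mm thick. Below it a slot 12 mm high (z 48 to 60), shut at its back at x -47, takes the tongue. Cover and tongue are too long to go in level: enter moving to -x, rear end raised 10 to 18 degrees.
- cover_seat (a point): Where the cover's origin belongs: on the unit at x 26, y 0, z 48 mm, the height of the rest; axes as the unit's, and the seated cover's axes lie along them. Then the tongue tip is at x -43, 10 mm in under the ledge, and the rear edge at x 81. Slack 3 to 4 mm each way.
- light_cover: Loose amber cover with a dark frame, about 0.13 kg: plate 110 (x) x 96 (y) x 5 mm. Origin: centre of the plate's underside; z up. A steel tongue 60 mm wide (y) and 4 mm thick, flush with the underside, projects 14 mm beyond the plate's -x edge. On top in the middle is a black upright grip rib, 44 long (x), 14 wide (y), from z 5 to z 35 mm: pinch it across y. It starts flat on the worktop.
- tongue_tip (a point): Middle of the lower edge of the tongue's tip, at x -69, y 0, z 0 mm on the cover; axes as the cover's.
- cover_rear (a point): Middle of the lower rear edge of the cover, at x 55, y 0, z 0 mm on the cover; axes as the cover's.
- start_key: Green start key on the console, 22 x 22 mm, at x -78, y -38, z 66 mm of the unit; its top is 4 mm above this origin and lies level. A membrane key with hardly any travel: it yields about 1 mm per 4 N, stops at 3 mm, and springs back. It registers when it has been pressed with at least 4 N for 0.2 s; more than 20 N would damage it.
- stop_key: Red stop key of the same shape and size, at x -78, y +38, z 66 mm of the unit. Not to be pressed.
- stone_cast: Stone cast of a dental arch, 56 x 63 x 27 mm, lying loose on the chamber floor, top 41 mm above the worktop, below the cover. Origin: middle of its underside.
- mug: White spotted mug, 91 mm tall, left of and behind the unit. Origin: middle of its underside. A bystander.
- white_pot: White screw pot, 48 mm across, 49 mm tall, to the right of and behind the unit. Origin: middle of its underside. A bystander.
- stack_model: Dental model on blue, white and black layers, 66 x 76 x 64 mm, to the right of the cover. Origin: middle of its underside. A bystander.

How it is judged:
By the outcome, as a careful person would: the job done as asked, in the order asked, and still so for the second after the job is handed in, with the robot touching nothing.
It also fails if it takes over 51 s, if anything falls off the work surface, if the arm or the gripper's body presses on something with over 40 N, if the wrist force passes 120 N, or if a joint passes its speed limit or range.

### The arm

A 6-joint arm with a two-finger parallel gripper is mounted at the origin on a cart in front of the work surface, level with it; the furniture and walls round the work are solid. World frame = base frame: x ahead of the robot, y to its left, z up, the work surface at z = 0. Lengths are in m, angles in rad, forces in N, time in s.
With the tool pointing down it reaches from about 0.25 to 0.725 m from the base axis. Payload 4 kg.
Tool frame: the origin (TCP) lies at the very end of the fingers, on their centre line; the grasp point (between the pads) lies 19 mm behind it; x points along the fingers, z is the direction in which the jaws open and shut, and the axes are right-handed (so a half turn about x gives the same grasp; the last joint's range is limited). The gripper opens to 85 mm and grips with 20 to 120 N. Pads are 22 mm wide; open, the fingers measure 114 mm over their backs; the gripper's body (76 mm by 85 mm) begins 54 mm behind the grasp point. The pads swing forward as they close: fully open they stand 13 mm farther back than shut.
Start: joints at [-1.106, 0.241, 0.005, 1.335, 0, 1.571], TCP at [0.224, -0.447, 0.231] pointing down, gripper open.
Joint ranges: [-2.72, 2.72], [-1.05, 1.87], [-1.09, 1.28], [-1.99, 2.15], [-1.42, 1.44], [-3.14, 3.14]. Speed limits (rad/s): [2.79, 2.79, 3.14, 3.14, 3.14, 3.14].

### API

Orientations are given as a unit quaternion [x, y, z, w].
In Python, from workcell import bot gives the robot as it stands.
- The arm moves only by the tool step_arm, never from a script. Its argument "series" is a list of rows, each an object of numbers: "x", "y", "z": the shift along the world's x, y, z in cm; "twist": the turn about the world's z in degrees; "jaw": the finger opening in cm, from 0 to 8.54. In form: [{"x": .., "y": .., "z": .., "twist": .., "jaw": ..}, ...]. A call has 1 to 10 rows; each row is the pose to reach, as a shift and turn from the pose measured when the call began; what a row does not reach only later rows make up. A row lasts 1/12 s, in which the tool goes at most 41.7 mm and 7.16 degrees, less where a joint would pass 70% of its speed; a pose out of reach is approached as far as the arm can. A call with a gripper value outside its range is refused whole. The fingers move at their own pace and stop on an object; the grip force is fixed at half the most. Time passes only in rows, so rows that repeat a pose let the fingers close. It gives the time, the measured TCP pose, the force and the opening at its end, in the units of the state.
- bot.get_obs(): the state, without advancing time (a new reading comes with each control period).
- bot.camera(name): name is "scene" or "top" or "wrist"; returns (picture, depth): 420x560x3 uint8, red, green, blue; 420x560 float32, m along the optical axis (not along the pixel's ray), 0 where there is no reading.
- bot.camera_info(name): a dict with "camera_matrix" (3x3 intrinsics, pixels), "D" ([k1, k2, p1, p2, k3] as OpenCV has them; the pictures are not rectified), "R" (3x3) and "t" (3): a world point X has camera coordinates R X + t; the wrist camera has in their place "mount" (4x4, takes a point from camera to tool coordinates, whose origin is the TCP and whose axes are the tool frame's). Camera axes: x right, y down, z forward; pixel columns grow to the right and rows downward; lengths in m; the calibration is good to about 2 mm. A picture is of the moment at which its call begins: read the wrist's pose just before it. camera_info takes no time and is no camera call.
- bot.job_done(): hands the job in, once; it reports no verdict.
The state is a dict: "clock": time; "joint_pos": joint angles; "joint_vel": joint speeds; "tau": joint torques, N m; "eef_pos": TCP position; "tool_rot": TCP orientation; "ft_force": force on the tool from outside, world axes, zero at the start; "ft_torque": the same for the moment, N m; "grip_width": finger opening in m.
Only numpy, scipy, OpenCV 4.12 (cv2) and the standard library are available. Lean on these libraries where they do the work, as an engineer would, in place of code of your own. Each camera call takes 0.05 s, during which the arm holds its last target.

## Working session

There is one attempt and no reset: what is moved stays moved. The work goes in short steps, Python scripts to look and compute and a tool call to move; the robot and the scene stay as the last step left them, time stands still between calls to the robot, and variables do not carry over. Pictures are saved under pics/ and viewed, and the job is handed in when it is done.

Besides the shell and the picture viewer there is one more tool, called after "Call:" as name(argument=value, ...) on one line, values as JSON. step_arm: Moves the arm, as the interface text tells. Its arguments: {"type":"object","properties":{"series":{"type":"array","items":{"type":"object","properties":{"x":{"type":"number"},"y":{"type":"number"},"z":{"type":"number"},"twist":{"type":"number"},"jaw":{"type":"number"}}}}},"required":["series"]}

```bash
mkdir -p pics; ls
python3 - <<'E'
from workcell import bot
import cv2,numpy as np
o=bot.get_obs();print({k:np.round(v,4).tolist() for k,v in o.items()})
for n in("scene","top"):
    p,d=bot.camera(n); cv2.imwrite(f"pics/{n}0.png",p[:,:,::-1]); np.save(f"pics/{n}0.npy",d); np.save(f"pics/{n}0_rgb.npy",p)
    print(n,bot.camera_info(n))
print(bot.camera_info("wrist"))
E
```

```text
pics
{'clock': 0.0, 'joint_pos': [-1.106, 0.2414, 0.0038, 1.3352, 0.0, 1.5708], 'joint_vel': [-0.0017, -0.0, 0.001, 0.0006, -0.0009, -0.001], 'tau': [0.0007, -37.2315, 25.241, 0.017, 0.0, -0.0], 'eef_pos': [0.2239, -0.4464, 0.2304], 'tool_rot': [0.3718, 0.6023, -0.371, 0.6011], 'ft_force': [0.2776, -0.4552, 0.1046], 'ft_torque': [-0.0144, 0.0056, 0.0001], 'grip_width': 0.0852}
scene {'camera_matrix': array([[507.38229758,   0.        , 282.11239325],
       [  0.        , 507.38229758, 216.40374938],
       [  0.        ,   0.        ,   1.        ]]), 'D': array([-0.19236843,  0.        ,  0.        ,  0.        ,  0.        ]), 'R': array([[-0.89645297, -0.44237798, -0.02595753],
       [-0.16342724,  0.38448685, -0.90854906],
       [ 0.41190243, -0.81022934, -0.41697099]]), 't': array([0.37960738, 0.23887154, 1.0791112 ])}
top {'camera_matrix': array([[540.90434844,   0.        , 284.85036631],
       [  0.        , 540.90434844, 212.06318951],
       [  0.        ,   0.        ,   1.        ]]), 'D': array([-0.03800838,  0.        ,  0.        ,  0.        ,  0.        ]), 'R': array([[-0.02795552, -0.9996067 ,  0.00221927],
       [-0.98891936,  0.02733268, -0.1459158 ],
       [ 0.14579775, -0.00627383, -0.98929452]]), 't': array([-0.2167698 ,  0.54250129,  1.65995351])}
{'camera_matrix': array([[367.61988597,   0.        , 273.99398908],
       [  0.        , 367.61988597, 212.53896966],
       [  0.        ,   0.        ,   1.        ]]), 'D': array([-0.06696733,  0.        ,  0.        ,  0.        ,  0.        ]), 'mount': array([[-6.35271941e-05, -2.58516744e-01,  9.66006775e-01,
        -1.43559050e-01],
       [ 6.65430656e-05, -9.66006776e-01, -2.58516740e-01,
         6.57463362e-02],
       [ 9.99999996e-01,  4.78582091e-05,  7.85701967e-05,
        -5.75876255e-04],
       [ 0.00000000e+00,  0.00000000e+00,  0.00000000e+00,
         1.00000000e+00]])}
```

View pics/scene0.png

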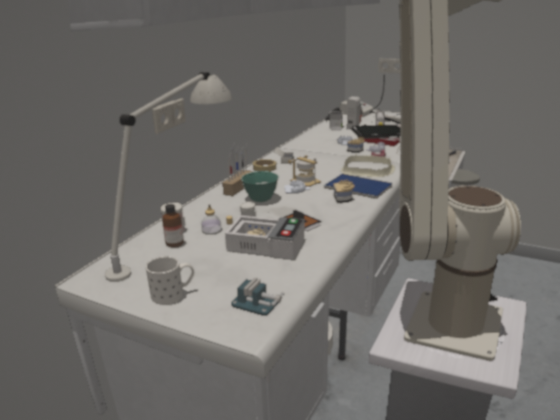

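View pics/top0.png

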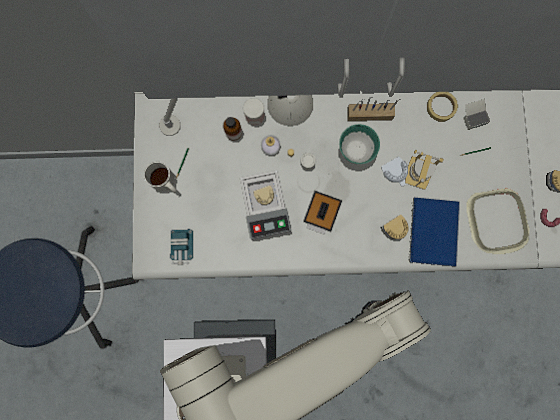

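```bash
cat > h.py <<'E'
import numpy as np,cv2
from scipy.spatial.transform import Rotation as Ro
from workcell import bot
def wcam(o):
    i=bot.camera_info("wrist");T=np.eye(4);T[:3,:3]=Ro.from_quat(o['tool_rot']).as_matrix();T[:3,3]=o['eef_pos']
    M=T@i['mount'];return i,M[:3,:3],M[:3,3]   # cam->world
def fcam(n):
    i=bot.camera_info(n);return i,i['R'].T,-i['R'].T@i['t']
def ray_plane(cam,px,z):
    i,R,t=cam
    u=cv2.undistortPoints(np.array(px,float).reshape(-1,1,2),i['camera_matrix'],i['D']).reshape(-1,2)
    d=np.c_[u,np.ones(len(u))]@R.T
    s=(z-t[2])/d[:,2];return t+d*s[:,None]
def cloud(cam,depth):
    i,R,t=cam;h,w=depth.shape
    g=np.stack(np.meshgrid(np.arange(w),np.arange(h)),-1).reshape(-1,1,2).astype(float)
    u=cv2.undistortPoints(g,i['camera_matrix'],i['D']).reshape(-1,2)
    P=np.c_[u,np.ones(len(u))]*depth.reshape(-1,1)
    P=P@R.T+t;return P.reshape(h,w,3)
def proj(cam,X):
    i,R,t=cam
    p,_=cv2.projectPoints((np.atleast_2d(X)-t)@R,np.zeros(3),np.zeros(3),i['camera_matrix'],i['D']);return p.reshape(-1,2)
E
python3 - <<'E'
from h import *
p=np.load('pics/top0_rgb.npy');d=np.load('pics/top0.npy')
c=cloud(fcam("top"),d)
for n,(u,v) in dict(cover=(323,211),console=(270,228),green=(281,223),red=(257,229),cast=(264,195),pot=(308,161),mug=(157,174),stack=(396,228),table=(360,190)).items(): print(n,c[v,u].round(3))
cr=cv2.resize(p[140:260,220:360,::-1],None,fx=5.5,fy=5,interpolation=cv2.INTER_CUBIC)
cv2.imwrite('pics/topz.png',cr)
E
```

```text
cover [ 0.536 -0.352  0.04 ]
console [ 0.483 -0.185  0.073]
green [ 0.498 -0.219  0.07 ]
red [ 0.481 -0.145  0.072]
cast [ 0.596 -0.167  0.021]
pot [ 0.697 -0.31   0.047]
mug [0.672 0.174 0.028]
stack [ 0.476 -0.578  0.042]
table [ 0.607 -0.477  0.001]
```

View pics/topz.png

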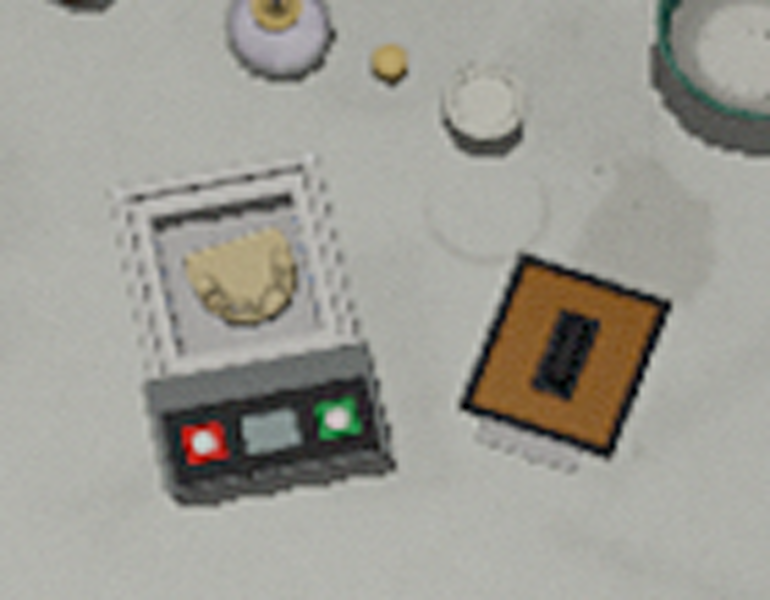

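Run:
```python
from h import *
o=bot.get_obs();R=Ro.from_quat(o['tool_rot']).as_matrix();print(R.round(3))
i,Rc,t=wcam(o);print(Rc.round(2),t)
```

```text
[[-0.001  0.894  0.448]
 [ 0.002  0.448 -0.894]
 [-1.     0.    -0.002]]
[[ 0.45 -0.86 -0.23]
 [-0.89 -0.43 -0.11]
 [-0.    0.26 -0.97]] [ 0.28250419 -0.41671016  0.37403349]
```

Call:
step_arm(series=[{"x": 4,"y": 1,"z": 2,"twist": -7},{"x": 8,"y": 2.5,"z": 4,"twist": -14},{"x": 12,"y": 4,"z": 5,"twist": -21},{"x": 16,"y": 5,"z": 5,"twist": -28},{"x": 20,"y": 6,"z": 5,"twist": -35},{"x": 24,"y": 8,"z": 5,"twist": -42},{"x": 28,"y": 10,"z": 5,"twist": -45.5},{"x": 29,"y": 11,"z": 5,"twist": -45.5},{"x": 29,"y": 11,"z": 5,"twist": -45.5},{"x": 29,"y": 11,"z": 5,"twist": -45.5}])

```text
$.series[0]: bad value
```

```bash
cat > snap.py <<'E'
import sys
from h import *
n=sys.argv[1]
o=bot.get_obs();p,d=bot.camera("wrist")
import pickle;pickle.dump((o,p,d),open(f'pics/{n}.pkl','wb'));cv2.imwrite(f'pics/{n}.png',p[:,:,::-1])
print(o['clock'],o['eef_pos'].round(4) if hasattr(o['eef_pos'],'round') else o['eef_pos'],np.round(o['joint_pos'],2),np.round(o['ft_force'],2),o['grip_width'])
E
python3 snap.py w1
```

```text
0.1 [ 0.2239 -0.4464  0.2305] [-1.11  0.24  0.    1.34  0.    1.57] [ 0.34 -0.62 -0.38] 0.08536080475006497
```

View pics/w1.png

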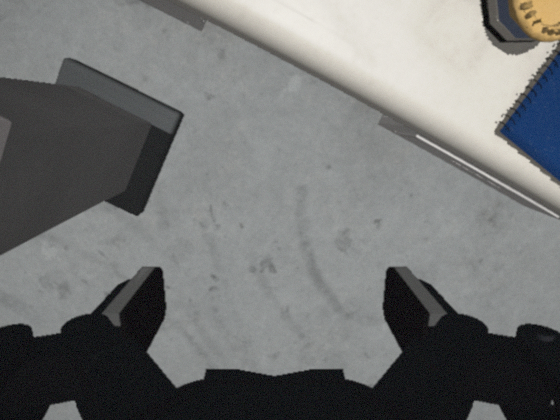

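Call:
step_arm(series=[{"x": 4,"y": 1,"z": 2,"twist": -7,"jaw": 8.5},{"x": 8,"y": 2.5,"z": 4,"twist": -14,"jaw": 8.5},{"x": 12,"y": 4,"z": 5,"twist": -21,"jaw": 8.5},{"x": 16,"y": 5,"z": 5,"twist": -28,"jaw": 8.5},{"x": 20,"y": 6,"z": 5,"twist": -35,"jaw": 8.5},{"x": 24,"y": 8,"z": 5,"twist": -42,"jaw": 8.5},{"x": 28,"y": 10,"z": 5,"twist": -45.5,"jaw": 8.5},{"x": 29,"y": 11,"z": 5,"twist": -45.5,"jaw": 8.5},{"x": 29,"y": 11,"z": 5,"twist": -45.5,"jaw": 8.5},{"x": 29,"y": 11,"z": 5,"twist": -45.5,"jaw": 8.5}])

```text
clock: 0.98
eef_pos: [0.5158, -0.3345, 0.2791]
tool_rot: [0.574, 0.414, -0.574, 0.412]
ft_force: [-0.2, 0.5, 0.4]
grip_width: 0.085
```

```bash
python3 snap.py w2
```

```text
0.9833 [ 0.5158 -0.3345  0.2791] [-0.58  0.47  0.46  1.56  0.    2.89] [-0.22  0.51  0.39] 0.08504499850237117
```

View pics/w2.png

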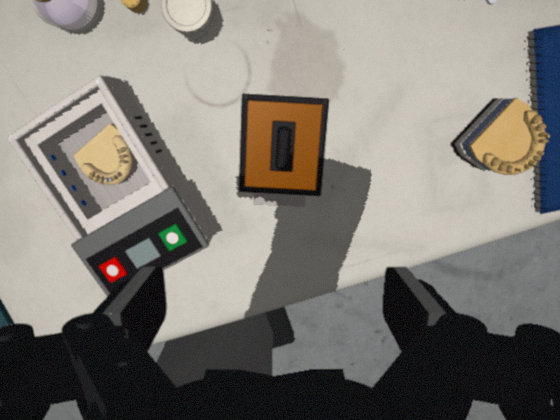

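Run:
```python
import pickle,cv2
o,p,d=pickle.load(open('pics/w2.pkl','rb'))
cv2.imwrite('pics/w2c.png',cv2.resize(p[85:215,225:345,::-1],None,fx=4.6,fy=4.6,interpolation=cv2.INTER_CUBIC))
cv2.imwrite('pics/w2u.png',cv2.resize(p[65:305,5:225,::-1],None,fx=2.5,fy=2.5,interpolation=cv2.INTER_CUBIC))
```

```text
(no output)
```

View pics/w2c.png

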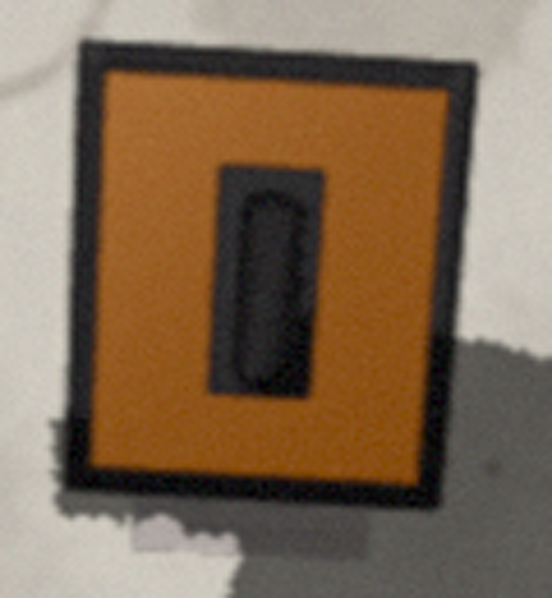

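View pics/w2u.png

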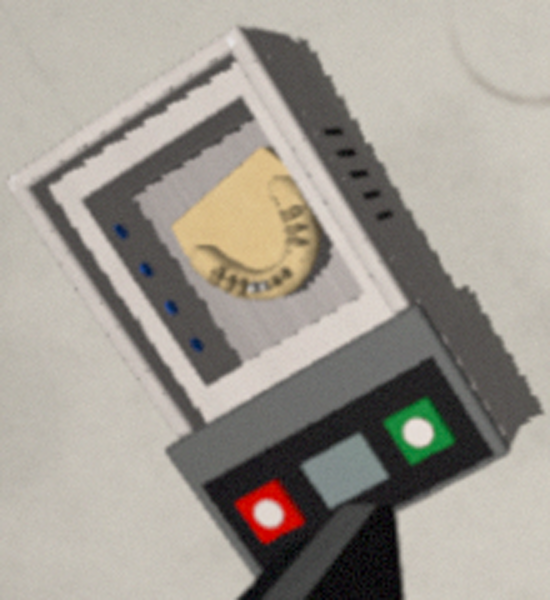

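```bash
cat >> h.py <<'E'
def fit(cam,px,mod):
    # mod: model xyz (m), px pixels; fits x,y,yaw
    mod=np.array(mod,float)
    W=np.array([ray_plane(cam,[p],m[2])[0] for p,m in zip(px,mod)])
    a=mod[:,:2]-mod[:,:2].mean(0);b=W[:,:2]-W[:,:2].mean(0)
    th=np.arctan2((a[:,0]*b[:,1]-a[:,1]*b[:,0]).sum(),(a*b).sum())
    R=np.array([[np.cos(th),-np.sin(th)],[np.sin(th),np.cos(th)]])
    t=W[:,:2].mean(0)-R@mod[:,:2].mean(0)
    res=(W[:,:2]-(mod[:,:2]@R.T+t))*1e3
    return t,np.degrees(th),res.round(1)
E
python3 - <<'E'
from h import *
import pickle
o,p,d=pickle.load(open('pics/w2.pkl','rb'));cam=wcam(o)
pc=np.array([(80,42),(476,66),(438,507),(66,488)])/4.6+[225,85]
print(fit(cam,pc,[(.055,.048,.005),(.055,-.048,.005),(-.055,-.048,.005),(-.055,.048,.005)]))
pu=np.array([(417,308),(167,450),(418,432),(268,513),(503,455)])/2.5+[5,65]
mu=[(-.033,-.065,.066),(-.033,.065,.066),(-.078,-.038,.07),(-.078,.038,.07),(-.105,-.065,.066)]
print(fit(cam,pu,mu)); print(fit(cam,pu[:4],mu[:4]))
c=cloud(cam,d)
for px in pu[:4]: print(c[int(px[1]),int(px[0])].round(3))
t,y,_=fit(cam,pu[:4],mu[:4])
y=np.radians(y);Rz=np.array([[np.cos(y),-np.sin(y)],[np.sin(y),np.cos(y)]])
pts=[(x,yy,z) for x,yy,z in [(84,51.5,60),(84,-51.5,60),(-33,51.5,60),(-33,-51.5,60),(-20,42,48),(72,42,48),(72,-42,48),(-20,-42,48)]]
q=p[:,:,::-1].copy();q=cv2.resize(q,None,fx=1.4,fy=1.4)
for a in pts:
    a=np.array(a)/1e3;w=np.r_[Rz@a[:2]+t,a[2]];u=proj(cam,w)[0]*1.4;cv2.circle(q,tuple(np.int32(u)),2,(0,0,255),-1)
cv2.imwrite('pics/w2f.png',cv2.resize(q[60:450,0:350],None,fx=1.5,fy=1.5))
E
```

```text
(array([ 0.54152061, -0.35197847]), np.float64(-21.682932043958743), array([[-1.2, -0.5],
       [-0.8,  1.3],
       [ 1.5,  0.4],
       [ 0.5, -1.3]]))
(array([ 0.56569803, -0.1661998 ]), np.float64(9.704675169257282), array([[-1.1,  0.5],
       [-1. , -2.6],
       [ 0.6, -0.4],
       [ 0.2, -0.2],
       [ 1.2,  2.6]]))
(array([ 0.56538835, -0.16680514]), np.float64(9.756608564698936), array([[-0.8,  1.1],
       [-0.6, -1.9],
       [ 0.8,  0.3],
       [ 0.6,  0.5]]))
[ 0.544 -0.235  0.067]
[ 0.522 -0.111  0.068]
[ 0.497 -0.218  0.071]
[ 0.483 -0.142  0.07 ]
```

View pics/w2f.png

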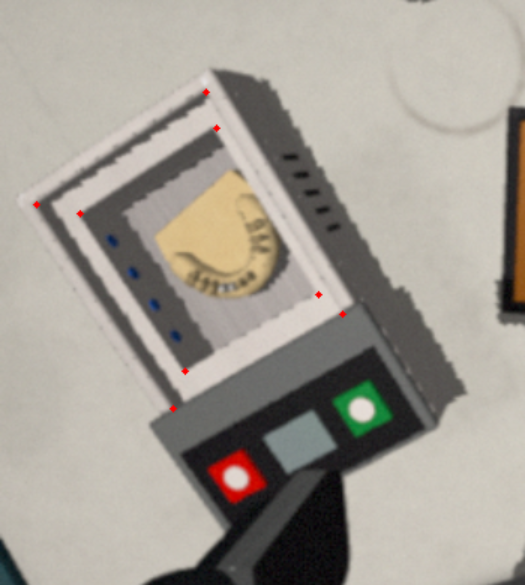

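Call:
step_arm(series=[{"x": 1,"y": -0.6,"z": -3,"twist": -2.8,"jaw": 8.5},{"x": 2,"y": -1.2,"z": -7,"twist": -2.8,"jaw": 8.5},{"x": 3,"y": -1.8,"z": -11,"twist": -2.8,"jaw": 8.5},{"x": 3.3,"y": -2.05,"z": -15,"twist": -2.8,"jaw": 8.5},{"x": 3.3,"y": -2.05,"z": -18,"twist": -2.8,"jaw": 8.5},{"x": 3.3,"y": -2.05,"z": -18,"twist": -2.8,"jaw": 8.5},{"x": 3.3,"y": -2.05,"z": -18,"twist": -2.8,"jaw": 8.5}])

```text
clock: 1.62
eef_pos: [0.5445, -0.3564, 0.098]
tool_rot: [-0.584, -0.4, 0.586, -0.395]
ft_force: [-0.3, -0.3, 0.2]
grip_width: 0.0849
```

```bash
python3 snap.py w3
```

```text
1.6167 [ 0.5445 -0.3564  0.098 ] [-0.58  0.62  0.24  1.2   0.    2.94] [-0.32 -0.31  0.23] 0.0849271404038116
```

View pics/w3.png

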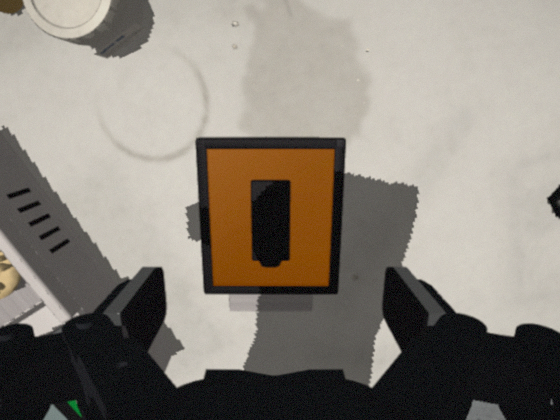

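Run:
```python
from h import *
import pickle
o,p,d=pickle.load(open('pics/w3.pkl','rb'));cam=wcam(o)
print(fit(cam,[(197,139),(345,139),(338,293),(204,293)],[(.055,.048,.005),(.055,-.048,.005),(-.055,-.048,.005),(-.055,.048,.005)]))
o=bot.get_obs();print(o['eef_pos'],np.degrees(o['joint_vel']).round(2));R=Ro.from_quat(o['tool_rot']).as_matrix();print(R.round(3),np.degrees(np.arctan2(R[1,2],R[0,2])))
```

```text
(array([ 0.54159334, -0.35199562]), np.float64(-21.703273543761586), array([[-1.4, -0.6],
       [-0.6,  1.3],
       [ 1.2, -0.2],
       [ 0.8, -0.5]]))
[ 0.54657007 -0.35733927  0.10085275] [ 0.59 -2.18  3.03 -0.28  0.07  0.09]
[[-0.001  0.93  -0.369]
 [ 0.002 -0.369 -0.93 ]
 [-1.    -0.002 -0.001]] -111.63356377026797
```

Call:
step_arm(series=[{"x": 0.25,"y": 0.2,"z": -3,"twist": 0,"jaw": 8.5},{"x": 0.25,"y": 0.2,"z": -6,"twist": 0,"jaw": 8.5},{"x": 0.25,"y": 0.2,"z": -8,"twist": 0,"jaw": 8.5},{"x": 0.25,"y": 0.2,"z": -8.8,"twist": 0,"jaw": 8.5},{"x": 0.25,"y": 0.2,"z": -8.8,"twist": 0,"jaw": 8.5},{"x": 0.25,"y": 0.2,"z": -8.8,"twist": 0,"jaw": 5}])

```text
clock: 2.17
eef_pos: [0.5505, -0.3566, 0.0156]
tool_rot: [0.586, 0.397, -0.584, 0.398]
ft_force: [0.2, 0.3, 0.8]
grip_width: 0.0748
```

```bash
python3 -c "
from h import *
o=bot.get_obs();print(o['eef_pos'],o['ft_force'],o['grip_width'])"
```

```text
[ 0.55045482 -0.35662865  0.01561569] [0.18314603 0.28140147 0.80214988] 0.07484210027778615
```

Call:
step_arm(series=[{"x": -0.1,"y": 0.1,"z": -0.3,"twist": 0,"jaw": 3},{"x": -0.1,"y": 0.1,"z": -0.3,"twist": 0,"jaw": 1},{"x": -0.1,"y": 0.1,"z": -0.3,"twist": 0,"jaw": 0},{"x": -0.1,"y": 0.1,"z": -0.3,"twist": 0,"jaw": 0},{"x": -0.1,"y": 0.1,"z": -0.3,"twist": 0,"jaw": 0},{"x": -0.1,"y": 0.1,"z": -0.3,"twist": 0,"jaw": 0},{"x": -0.1,"y": 0.1,"z": -0.3,"twist": 0,"jaw": 0},{"x": -0.1,"y": 0.1,"z": -0.3,"twist": 0,"jaw": 0}])

```text
clock: 2.83
eef_pos: [0.5501, -0.356, 0.0136]
tool_rot: [0.586, 0.396, -0.584, 0.398]
ft_force: [0.1, 0.1, 5.8]
grip_width: 0.0128
```

Call:
step_arm(series=[{"x": 0,"y": 0,"z": 0,"twist": 0,"jaw": 0},{"x": 0,"y": 0,"z": 1,"twist": 0,"jaw": 0},{"x": 0,"y": 0,"z": 3,"twist": 0,"jaw": 0},{"x": 0,"y": 0,"z": 6,"twist": 0,"jaw": 0},{"x": 0,"y": 0,"z": 9,"twist": 0,"jaw": 0},{"x": 0,"y": 0,"z": 12,"twist": 0,"jaw": 0},{"x": 0,"y": 0,"z": 12,"twist": 0,"jaw": 0},{"x": 0,"y": 0,"z": 12,"twist": 0,"jaw": 0}])

```text
clock: 3.5
eef_pos: [0.5513, -0.3568, 0.1364]
tool_rot: [0.587, 0.394, -0.583, 0.4]
ft_force: [1.0, -0.1, -1.6]
grip_width: 0.0127
```

```bash
python3 snap.py w4
python3 - <<'E'
from workcell import bot
import cv2
p,d=bot.camera("scene");cv2.imwrite('pics/s4.png',cv2.resize(p[170:310,180:400,::-1],None,fx=3.6,fy=3.6,interpolation=cv2.INTER_CUBIC))
E
```

```text
3.5 [ 0.5513 -0.3568  0.1364] [-0.57  0.6   0.3   1.26  0.    2.94] [ 1.02 -0.12 -1.57] 0.012683629049527929
```

View pics/w4.png

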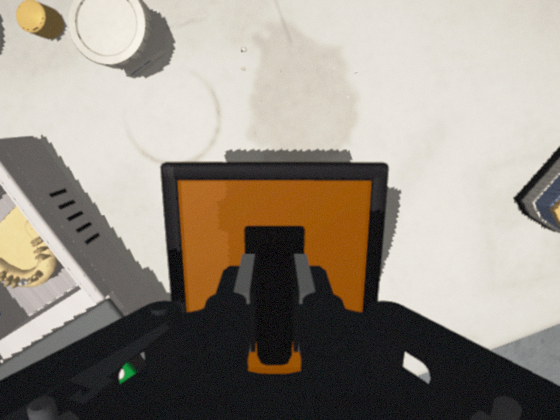

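View pics/s4.png

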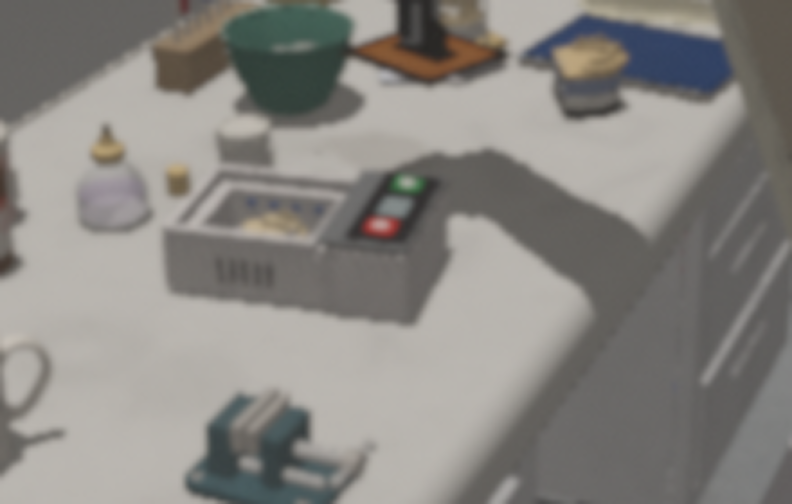

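```bash
cat > tilt.py <<'E'
import sys,pickle
from h import *
o,p,d=pickle.load(open(f'pics/{sys.argv[1]}.pkl','rb'));cam=wcam(o);c=cloud(cam,d)
hsv=cv2.cvtColor(p,cv2.COLOR_RGB2HSV)
m=(hsv[...,0]>8)&(hsv[...,0]<20)&(hsv[...,1]>200)&(d>0)
m=cv2.erode(m.astype(np.uint8),np.ones((5,5)))>0
n,l,s,_=cv2.connectedComponentsWithStats(m.astype(np.uint8));k=1+np.argmax(s[1:,4]);m=l==k
P=c[m];A=np.c_[P[:,:2],np.ones(len(P))];w=np.ones(len(P))
for _ in range(5):
    s=np.linalg.lstsq(A*w[:,None],P[:,2]*w,rcond=None)[0];r=P[:,2]-A@s;w=(abs(r)<.004)*1.
R=Ro.from_quat(o['tool_rot']).as_matrix();f=R[:2,1]/np.linalg.norm(R[:2,1]);j=R[:2,2]/np.linalg.norm(R[:2,2])
print('n',len(P),'rear-up tilt deg',np.degrees(np.arctan(s[:2]@f)),'roll',np.degrees(np.arctan(s[:2]@j)),'plate top z at tcp',s@[*o['eef_pos'][:2],1],'rms',r[w>0].std(),'fwd yaw',np.degrees(np.arctan2(f[1],f[0])))
e=np.array(o['eef_pos'])[:2]
q=(P[:,:2]-e)@f;print('orange fwd extent from tcp',np.percentile(q,[1,99]))
E
python3 tilt.py w4
python3 - <<'E'
# calibrate on flat w3
E
python3 tilt.py w3
```

```text
n 9273 rear-up tilt deg 0.31949837916303847 roll 0.06853765667936092 plate top z at tcp 0.1287831838278309 rms 0.0006037453333132783 fwd yaw -21.65275225159503
orange fwd extent from tcp [-0.01617831  0.0375274 ]
n 7761 rear-up tilt deg -0.03468350618249457 roll -0.003317525177896654 plate top z at tcp 0.005956935368556991 rms 0.0006387467777978769 fwd yaw -21.654168685318226
orange fwd extent from tcp [-0.04973277  0.04007617]
```

Call:
step_arm(series=[{"x": -2,"y": 2.5,"z": 0,"twist": 6,"jaw": 0},{"x": -4.5,"y": 5.5,"z": 0,"twist": 12,"jaw": 0},{"x": -7,"y": 8.5,"z": 0,"twist": 18,"jaw": 0},{"x": -9.5,"y": 12,"z": 0,"twist": 24,"jaw": 0},{"x": -11.5,"y": 15,"z": 0,"twist": 30,"jaw": 0},{"x": -12.4,"y": 16.5,"z": -1,"twist": 31.3,"jaw": 0},{"x": -12.4,"y": 16.7,"z": -3,"twist": 31.3,"jaw": 0},{"x": -12.4,"y": 16.7,"z": -3.6,"twist": 31.3,"jaw": 0},{"x": -12.4,"y": 16.7,"z": -3.6,"twist": 31.3,"jaw": 0},{"x": -12.4,"y": 16.7,"z": -3.6,"twist": 31.3,"jaw": 0}])

```text
clock: 4.43
eef_pos: [0.4248, -0.1885, 0.0957]
tool_rot: [0.457, 0.541, -0.456, 0.54]
ft_force: [0.0, -0.2, -1.0]
grip_width: 0.0131
```

```bash
python3 snap.py w5; python3 tilt.py w5
```

```text
4.4333 [ 0.4248 -0.1885  0.0957] [-0.42  0.28 -0.32  0.97  0.    2.56] [ 0.04 -0.24 -0.97] 0.013080515229122357
n 11960 rear-up tilt deg -0.19421325884729077 roll -0.0939112123307006 plate top z at tcp 0.08814158449108558 rms 0.0005995209272449125 fwd yaw 9.620928615083708
orange fwd extent from tcp [-0.01797754  0.03787405]
```

View pics/w5.png

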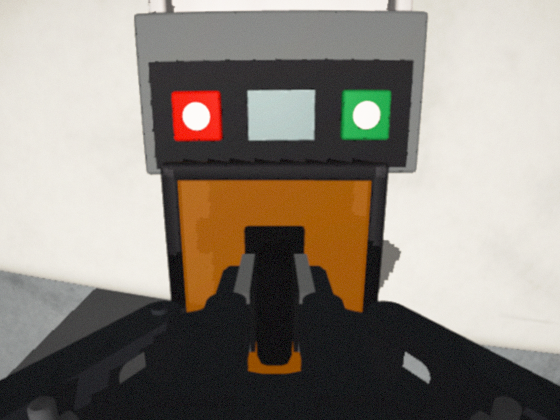

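Run:
```python
from h import *
import pickle
o,p,d=pickle.load(open('pics/w5.pkl','rb'));cam=wcam(o)
mu=[(-.033,-.065,.066),(-.033,.065,.066),(-.078,-.038,.07),(-.078,.038,.07)]
print(fit(cam,[(427,12),(136,14),(366,115),(196,116)],mu))
print(fit(cam,[(366,115),(196,116)],mu[2:]))
c=cloud(cam,d);print(c[115,366],c[116,196],c[110,280],c[45,280])
```

```text
(array([ 0.566192  , -0.16674634]), np.float64(9.95053292942344), array([[-0.4,  1. ],
       [-0.2, -1.5],
       [ 0.3,  0.1],
       [ 0.2,  0.4]]))
(array([ 0.56644346, -0.16644344]), np.float64(9.99266915415021), array([[ 0. , -0.1],
       [-0. ,  0.1]]))
[ 0.49618739 -0.21719993  0.07141883] [ 0.48306045 -0.14269809  0.07136526] [ 0.4917812  -0.17917176  0.06811605] [ 0.51909048 -0.17445288  0.06758636]
```

Call:
step_arm(series=[{"x": 0,"y": 0,"z": -0.8,"twist": 0,"jaw": 0},{"x": 0,"y": 0,"z": -1.4,"twist": 0,"jaw": 0},{"x": 0,"y": 0,"z": -1.7,"twist": 0,"jaw": 0},{"x": 0,"y": 0,"z": -1.9,"twist": 0,"jaw": 0},{"x": 0,"y": 0,"z": -2.0,"twist": 0,"jaw": 0},{"x": 0,"y": 0,"z": -2.0,"twist": 0,"jaw": 0}])

```text
clock: 4.98
eef_pos: [0.4252, -0.1895, 0.0784]
tool_rot: [0.457, 0.54, -0.456, 0.54]
ft_force: [-9.0, 1.1, 16.7]
grip_width: 0.0128
```

```bash
python3 snap.py w6; python3 tilt.py w6
```

```text
4.9833 [ 0.4252 -0.1895  0.0784] [-0.42  0.3  -0.34  0.93  0.    2.56] [-8.98  1.15 16.73] 0.01283298973601806
n 12699 rear-up tilt deg 1.275360099094601 roll 0.012244528667737984 plate top z at tcp 0.07103533661924326 rms 0.0005945592530575844 fwd yaw 9.5574837559686
orange fwd extent from tcp [-0.01753454  0.0384314 ]
```

Call:
step_arm(series=[{"x": 0,"y": 0,"z": -0.2,"twist": 0,"jaw": 0},{"x": 0,"y": 0,"z": -0.4,"twist": 0,"jaw": 0},{"x": 0,"y": 0,"z": -0.5,"twist": 0,"jaw": 0},{"x": 0,"y": 0,"z": -0.5,"twist": 0,"jaw": 0}])

```text
clock: 5.37
eef_pos: [0.4237, -0.1898, 0.0754]
tool_rot: [0.457, 0.54, -0.457, 0.54]
ft_force: [-10.3, 1.4, 19.1]
grip_width: 0.0124
```

```bash
python3 snap.py w7; python3 tilt.py w7
```

```text
5.3667 [ 0.4237 -0.1898  0.0754] [-0.42  0.3  -0.35  0.92 -0.    2.55] [-10.34   1.36  19.13] 0.012409096819455935
n 13503 rear-up tilt deg 4.836138857101167 roll -0.03973060545560265 plate top z at tcp 0.06847478521195774 rms 0.0005879970735236097 fwd yaw 9.510705469522415
orange fwd extent from tcp [-0.01808324  0.03973228]
```

Call:
step_arm(series=[{"x": 0.1,"y": 0,"z": -0.4,"twist": 0,"jaw": 0},{"x": 0.1,"y": 0,"z": -0.7,"twist": 0,"jaw": 0},{"x": 0.1,"y": 0,"z": -0.9,"twist": 0,"jaw": 0},{"x": 0.1,"y": 0,"z": -0.9,"twist": 0,"jaw": 0},{"x": 0.1,"y": 0,"z": -0.9,"twist": 0,"jaw": 0}])

```text
clock: 5.83
eef_pos: [0.4213, -0.1903, 0.0676]
tool_rot: [0.455, 0.54, -0.459, 0.538]
ft_force: [-13.0, 0.1, 19.0]
grip_width: 0.0129
```

```bash
python3 snap.py w8; python3 tilt.py w8
```

```text
5.8333 [ 0.4213 -0.1903  0.0676] [-0.42  0.31 -0.36  0.9  -0.    2.56] [-13.05   0.07  18.99] 0.012889351891476051
n 13903 rear-up tilt deg 13.551402680183065 roll -0.12509042179901622 plate top z at tcp 0.06164166296742812 rms 0.0005601359621355414 fwd yaw 9.427022327674546
orange fwd extent from tcp [-0.01772835  0.04139963]
```

Call:
step_arm(series=[{"x": -0.1,"y": 0,"z": 1,"twist": 0,"jaw": 0},{"x": -0.1,"y": 0,"z": 3,"twist": 0.4,"jaw": 0},{"x": -0.1,"y": 0,"z": 6,"twist": 0.4,"jaw": 0},{"x": 0,"y": 0,"z": 7,"twist": 0.4,"jaw": 0},{"x": 0,"y": 0,"z": 7,"twist": 0.4,"jaw": 0},{"x": 0,"y": 0,"z": 7,"twist": 0.4,"jaw": 0}])

```text
clock: 6.38
eef_pos: [0.4217, -0.1906, 0.1377]
tool_rot: [0.454, 0.542, -0.457, 0.54]
ft_force: [0.3, -0.2, -1.0]
grip_width: 0.0128
```

```bash
python3 snap.py w9; python3 tilt.py w9
```

```text
6.3833 [ 0.4217 -0.1906  0.1377] [-0.42  0.24 -0.26  1.08 -0.    2.55] [ 0.35 -0.15 -1.  ] 0.012781729774393732
n 13903 rear-up tilt deg 13.037367868845836 roll -0.07070740903782051 plate top z at tcp 0.13173699864140195 rms 0.0005656949020535746 fwd yaw 9.812451588788683
orange fwd extent from tcp [-0.0177336   0.04125822]
```

View pics/w9.png

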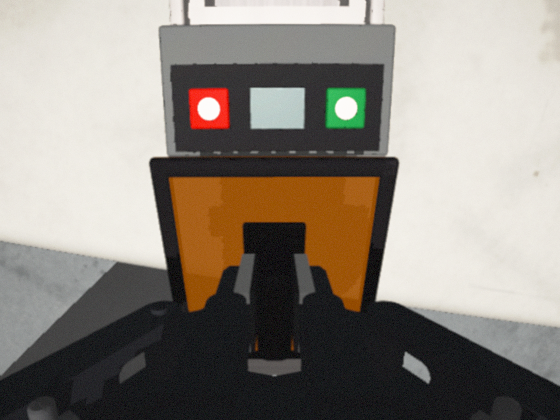

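```bash
cat >> tilt.py <<'E'
# rear edge & tip : give rear corner px as args
if len(sys.argv)>2:
    v=np.array(list(map(float,sys.argv[2:6]))).reshape(2,2)
    i,Rc,t=cam
    u=cv2.undistortPoints(v.reshape(-1,1,2),i['camera_matrix'],i['D']).reshape(-1,2)
    D=np.c_[u,np.ones(2)]@Rc.T
    th=np.arctan(s[:2]@f)
    for nm,off in(('top',0),('bot',-.005/np.cos(th))):
        k=(s[0]*t[0]+s[1]*t[1]+s[2]+off-t[2])/(D[:,2]-D[:,:2]@s[:2])
        X=t+D*k[:,None];mid=X.mean(0)
        fw=(mid[:2]-e)@f; lat=(mid[:2]-e)@j
        e3=np.array(o['eef_pos'])
        # rear bottom edge rel. tcp
        if nm=='top': rb=(fw+.005*np.sin(th),mid[2]-.005*np.cos(th)-e3[2])
        else: rb=(fw,mid[2]-e3[2])
        tip=(rb[0]-.124*np.cos(th),rb[1]-.124*np.sin(th))
        print(nm,'width',np.linalg.norm(X[0]-X[1]),'edge yaw',np.degrees(np.arctan2(*(X[0]-X[1])[1::-1]))-90,'lat',lat,'rear_bot rel tcp fwd,z',rb,'tip rel tcp',tip)
U=np.array([.566,-.1666]);yu=np.radians(9.9);xf=np.array([np.cos(yu),np.sin(yu)]);yl=np.array([-np.sin(yu),np.cos(yu)])
print('tcp in unit',(e-U)@xf,(e-U)@yl)
E
python3 tilt.py w9 151 158 398 158;python3 tilt.py w3 197 139 345 139
python3 - <<'E'
import pickle,cv2
o,p,d=pickle.load(open('pics/w9.pkl','rb'))
cv2.imwrite('pics/w9z.png',cv2.resize(p[140:200,140:260,::-1],None,fx=6,fy=6,interpolation=cv2.INTER_NEAREST))
E
```

```text
n 13903 rear-up tilt deg 13.037367868845836 roll -0.07070740903782051 plate top z at tcp 0.13173699864140195 rms 0.0005656949020535746 fwd yaw 9.812451588788683
orange fwd extent from tcp [-0.0177336   0.04125822]
top width 0.09296392709955735 edge yaw 9.798479200270634 lat -0.00044559155139522815 rear_bot rel tcp fwd,z (np.float64(0.05110091458122417), np.float64(0.0007169606885003843)) tip rel tcp (np.float64(-0.06970275554922481), np.float64(-0.027255763222725445))
bot width 0.09652742668757794 edge yaw 9.79847920027062 lat -0.0004277285339395087 rear_bot rel tcp fwd,z (np.float64(0.049349440175070404), np.float64(0.00031137551472737446)) tip rel tcp (np.float64(-0.07145422995537859), np.float64(-0.027661348396498454))
tcp in unit -0.1462689928609451 0.001194568595044951
n 7761 rear-up tilt deg -0.035763395230341236 roll -0.001316455456720454 plate top z at tcp 0.005957825849000549 rms 0.0006387467843039174 fwd yaw -21.654168685318226
orange fwd extent from tcp [-0.04934707  0.04046188]
top width 0.09357014754005429 edge yaw -21.65436445790199 lat -0.0028235232325965923 rear_bot rel tcp fwd,z (np.float64(0.05004154541626581), np.float64(-0.09710529557118124)) tip rel tcp (np.float64(-0.07395843042779682), np.float64(-0.09702789614039797))
bot width 0.0955593293311777 edge yaw -21.654364457901977 lat -0.0028765093731862182 rear_bot rel tcp fwd,z (np.float64(0.049692758675516126), np.float64(-0.09710507664413122)) tip rel tcp (np.float64(-0.07430721716854649), np.float64(-0.09702767721334796))
tcp in unit -0.053763836049836825 -0.18328666867572663
```

View pics/w9z.png

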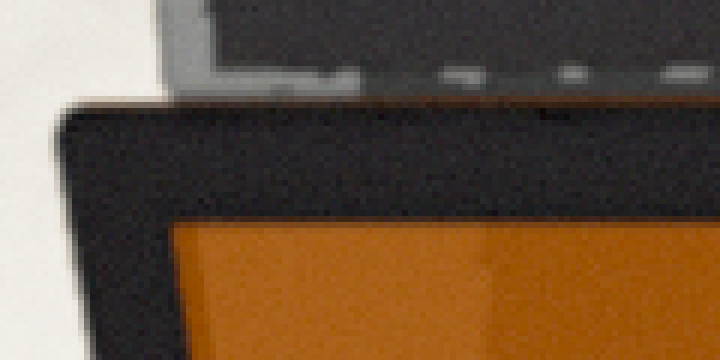

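Call:
step_arm(series=[{"x": 3,"y": 0.5,"z": 0,"twist": 0,"jaw": 0},{"x": 7,"y": 1.2,"z": 0,"twist": 0,"jaw": 0},{"x": 11,"y": 1.8,"z": 0,"twist": 0,"jaw": 0},{"x": 15,"y": 2.5,"z": 0,"twist": 0,"jaw": 0},{"x": 18,"y": 3,"z": 0,"twist": 0,"jaw": 0},{"x": 19.1,"y": 3.2,"z": 0,"twist": 0,"jaw": 0},{"x": 19.1,"y": 3.2,"z": 0,"twist": 0,"jaw": 0},{"x": 19.1,"y": 3.2,"z": 0,"twist": 0,"jaw": 0},{"x": 19.1,"y": 3.2,"z": 0,"twist": 0,"jaw": 0}])

```text
clock: 7.18
eef_pos: [0.61, -0.1581, 0.1349]
tool_rot: [0.453, 0.544, -0.458, 0.538]
ft_force: [0.6, 0.2, -0.9]
grip_width: 0.0129
```

```bash
python3 snap.py w10; python3 tilt.py w10 151 158 398 158
python3 - <<'E'
from workcell import bot
import cv2
p,d=bot.camera("scene");cv2.imwrite('pics/s10.png',cv2.resize(p[170:310,180:400,::-1],None,fx=3.6,fy=3.6,interpolation=cv2.INTER_CUBIC))
E
```

```text
7.1833 [ 0.61   -0.1581  0.1349] [-0.25  0.56  0.23  1.25 -0.    2.72] [ 0.55  0.22 -0.85] 0.01294830442542784
n 13756 rear-up tilt deg 12.687699548180856 roll -0.22329325997762453 plate top z at tcp 0.12889348596933806 rms 0.0005597605681241027 fwd yaw 9.797144542555646
orange fwd extent from tcp [-0.01732203  0.0413444 ]
top width 0.0930126028329768 edge yaw 9.781913287799867 lat -0.00043349701444017396 rear_bot rel tcp fwd,z (np.float64(0.05109090240074878), np.float64(0.0003462202464520614)) tip rel tcp (np.float64(-0.06988123072944188), np.float64(-0.02688873901423763))
bot width 0.09657576728701991 edge yaw 9.781913287799895 lat -0.0004304120042830636 rear_bot rel tcp fwd,z (np.float64(0.04933830597243254), np.float64(-4.8361055235840444e-05)) tip rel tcp (np.float64(-0.07163382715775812), np.float64(-0.027283320315925532))
tcp in unit 0.044825090630432475 0.0008200728658438674
```

View pics/w10.png

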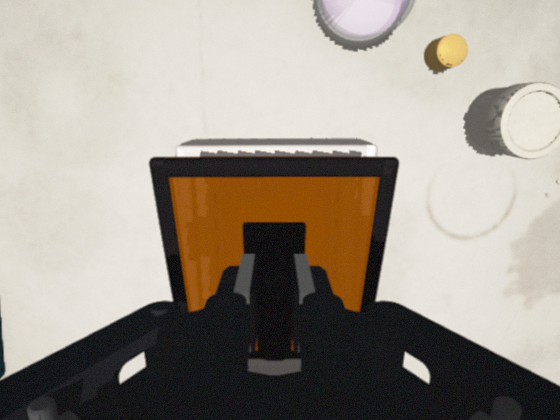

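View pics/s10.png

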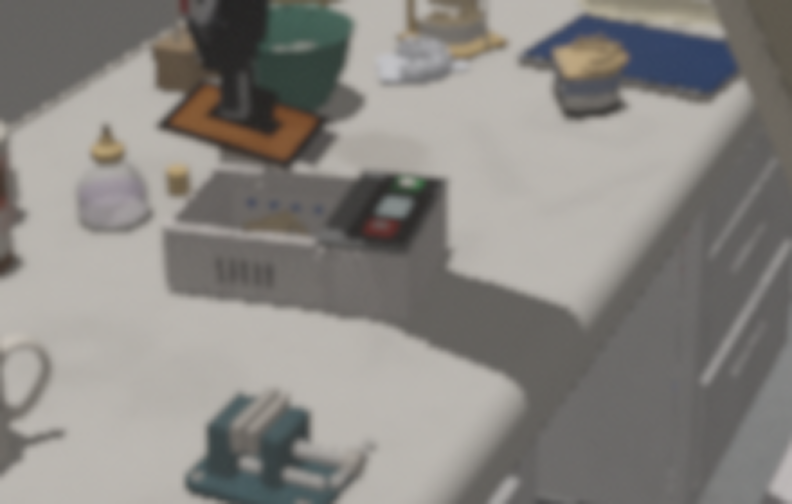

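Call:
step_arm(series=[{"x": 0.4,"y": -0.1,"z": -1.5,"twist": 0,"jaw": 0},{"x": 0.4,"y": -0.1,"z": -3,"twist": 0,"jaw": 0},{"x": 0.4,"y": -0.1,"z": -4.2,"twist": 0,"jaw": 0},{"x": 0.4,"y": -0.1,"z": -5,"twist": 0,"jaw": 0},{"x": 0.4,"y": -0.1,"z": -5.2,"twist": 0,"jaw": 0},{"x": 0.4,"y": -0.1,"z": -5.2,"twist": 0,"jaw": 0},{"x": 0.4,"y": -0.1,"z": -5.2,"twist": 0,"jaw": 0}])

```text
clock: 7.87
eef_pos: [0.6145, -0.1597, 0.085]
tool_rot: [0.454, 0.542, -0.458, 0.539]
ft_force: [0.8, 0.6, -0.6]
grip_width: 0.0128
```

```bash
python3 snap.py w11; python3 tilt.py w11 151 158 398 158
python3 - <<'E'
from workcell import bot
import cv2
p,d=bot.camera("scene");cv2.imwrite('pics/s11.png',cv2.resize(p[170:310,180:400,::-1],None,fx=3.6,fy=3.6,interpolation=cv2.INTER_CUBIC))
E
```

```text
7.8667 [ 0.6145 -0.1597  0.085 ] [-0.25  0.6   0.17  1.14 -0.    2.72] [ 0.77  0.61 -0.58] 0.012762960960513912
n 13927 rear-up tilt deg 12.855237000825776 roll -0.15888789580910073 plate top z at tcp 0.07895036836106892 rms 0.0005646954667909823 fwd yaw 9.742916113644094
orange fwd extent from tcp [-0.01879878  0.0413688 ]
top width 0.09300740149468294 edge yaw 9.728299121531819 lat -0.0004375623275884554 rear_bot rel tcp fwd,z (np.float64(0.05109297545931232), np.float64(0.0005016594453293582)) tip rel tcp (np.float64(-0.06979900340977552), np.float64(-0.027086915094070418))
bot width 0.09657061345892 edge yaw 9.728299121531904 lat -0.00042805969980680506 rear_bot rel tcp fwd,z (np.float64(0.04934140437544694), np.float64(0.0001019097213887793)) tip rel tcp (np.float64(-0.0715505744936409), np.float64(-0.027486664818010997))
tcp in unit 0.048916726151742355 -0.0015810892327765226
```

View pics/w11.png

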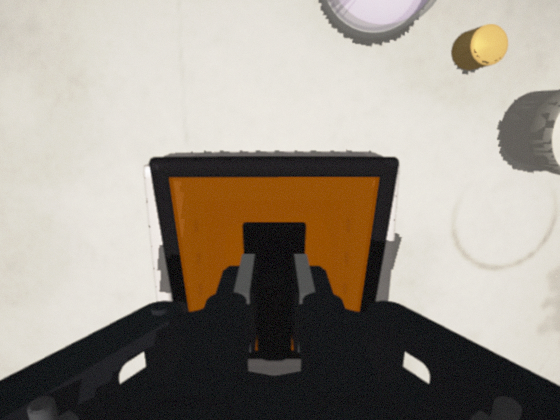

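View pics/s11.png

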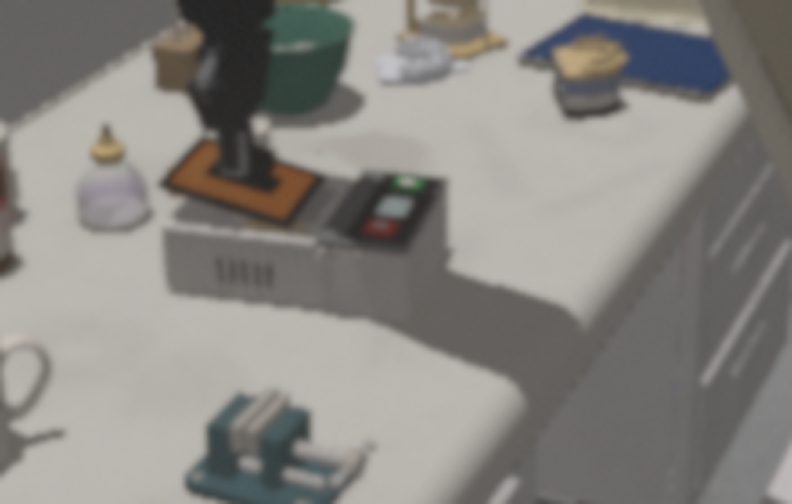

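Call:
step_arm(series=[{"x": 0,"y": 0.1,"z": -0.3,"twist": 0.2,"jaw": 0},{"x": 0,"y": 0.1,"z": -0.6,"twist": 0.2,"jaw": 0},{"x": 0,"y": 0.1,"z": -0.6,"twist": 0.2,"jaw": 0},{"x": 0,"y": 0.1,"z": -0.6,"twist": 0.2,"jaw": 0}])

```text
clock: 8.3
eef_pos: [0.6148, -0.1586, 0.0791]
tool_rot: [0.453, 0.543, -0.457, 0.54]
ft_force: [0.1, -0.7, -1.2]
grip_width: 0.0127
```

Call:
step_arm(series=[{"x": -0.3,"y": -0.05,"z": -0.05,"twist": 0,"jaw": 0},{"x": -0.7,"y": -0.12,"z": -0.05,"twist": 0,"jaw": 0},{"x": -1.1,"y": -0.19,"z": -0.05,"twist": 0,"jaw": 0},{"x": -1.5,"y": -0.26,"z": -0.05,"twist": 0,"jaw": 0},{"x": -1.5,"y": -0.26,"z": -0.05,"twist": 0,"jaw": 0}])

```text
clock: 8.72
eef_pos: [0.5986, -0.1614, 0.0787]
tool_rot: [0.453, 0.543, -0.457, 0.539]
ft_force: [-0.3, 0.3, -0.6]
grip_width: 0.0128
```

Call:
step_arm(series=[{"x": -0.25,"y": -0.04,"z": 0,"twist": 0,"jaw": 0},{"x": -0.5,"y": -0.08,"z": 0,"twist": 0,"jaw": 0},{"x": -0.5,"y": -0.08,"z": 0,"twist": 0,"jaw": 0},{"x": -0.5,"y": -0.08,"z": 0,"twist": 0,"jaw": 0}])

```text
clock: 9.05
eef_pos: [0.5935, -0.1622, 0.0787]
tool_rot: [0.453, 0.543, -0.457, 0.54]
ft_force: [0.8, -0.3, -2.0]
grip_width: 0.0124
```

```bash
python3 snap.py w12; python3 tilt.py w12 151 158 398 158
python3 - <<'E'
from workcell import bot
import cv2
p,d=bot.camera("scene");cv2.imwrite('pics/s12.png',cv2.resize(p[170:310,180:400,::-1],None,fx=3.6,fy=3.6,interpolation=cv2.INTER_CUBIC))
E
```

```text
9.05 [ 0.5935 -0.1622  0.0787] [-0.27  0.57  0.1   1.1  -0.    2.7 ] [ 0.78 -0.3  -2.04] 0.012404601819054712
n 14419 rear-up tilt deg 12.830789792232974 roll -0.15670177457995524 plate top z at tcp 0.07272699122933657 rms 0.0005509216385932483 fwd yaw 9.923595920675414
orange fwd extent from tcp [-0.01887415  0.04138621]
top width 0.09300374299416998 edge yaw 9.909577509266654 lat -0.000438177936834145 rear_bot rel tcp fwd,z (np.float64(0.0510947131119983), np.float64(0.0004882815285177783)) tip rel tcp (np.float64(-0.06980902636310993), np.float64(-0.027048707793758456))
bot width 0.09656687639581062 edge yaw 9.909577509266583 lat -0.00042904089115638143 rear_bot rel tcp fwd,z (np.float64(0.04934329748642836), np.float64(8.93547895334662e-05)) tip rel tcp (np.float64(-0.07156044198867986), np.float64(-0.02744763453274277))
tcp in unit 0.0278547980954258 -0.0004350560143067531
```

View pics/w12.png

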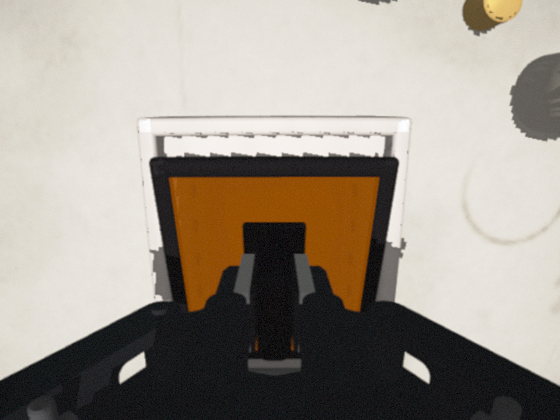

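View pics/s12.png

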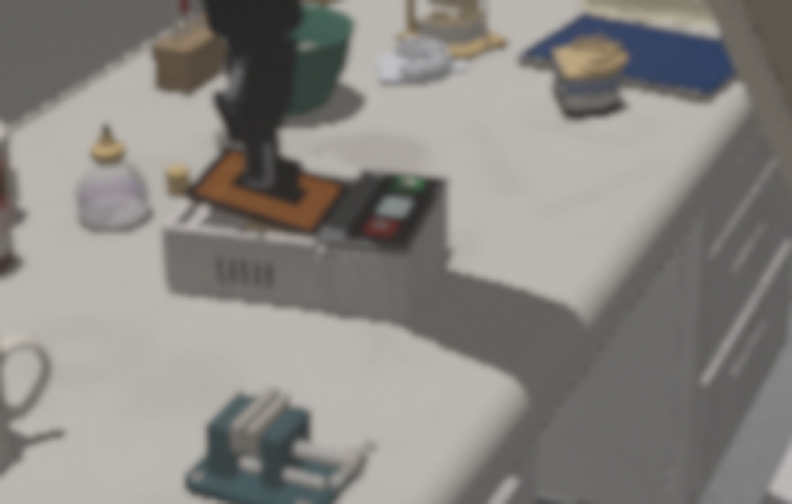

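```bash
python3 tilt.py w4 162 163 388 163|tail -3;python3 tilt.py w5 162 163 388 163|tail -3
```

```text
top width 0.09367056976403883 edge yaw -21.6438001617597 lat -0.0002523835078965423 rear_bot rel tcp fwd,z (np.float64(0.04639962003837168), np.float64(-0.01238870294226474)) tip rel tcp (np.float64(-0.07759846516367935), np.float64(-0.013077808322370495))
bot width 0.09676332724911203 edge yaw -21.643800161759728 lat -0.00023439802039706717 rear_bot rel tcp fwd,z (np.float64(0.04578135810664044), np.float64(-0.012392116721900201)) tip rel tcp (np.float64(-0.0782167270954106), np.float64(-0.013081222102005956))
tcp in unit -0.047137336327794634 -0.18484950873298903
top width 0.09361509067071161 edge yaw 9.629422323366597 lat -0.00027127503789060447 rear_bot rel tcp fwd,z (np.float64(0.046295830322820086), np.float64(-0.01272787572917096)) tip rel tcp (np.float64(-0.07770345721817558), np.float64(-0.012307531435194653))
bot width 0.09670797215822843 edge yaw 9.629422323366597 lat -0.00026682801987296665 rear_bot rel tcp fwd,z (np.float64(0.04567592437784395), np.float64(-0.012725781598893579)) tip rel tcp (np.float64(-0.07832336316315172), np.float64(-0.012305437304917273))
tcp in unit -0.14285691310993112 0.002680413429066541
```

Call:
step_arm(series=[{"x": 0,"y": 0,"z": -0.3,"twist": 0,"jaw": 0},{"x": 0.2,"y": 0.03,"z": -0.6,"twist": 0,"jaw": 0},{"x": 0.35,"y": 0.06,"z": -0.9,"twist": 0,"jaw": 0},{"x": 0.5,"y": 0.09,"z": -1.2,"twist": 0,"jaw": 0},{"x": 0.5,"y": 0.09,"z": -1.2,"twist": 0,"jaw": 0}])

```text
clock: 9.57
eef_pos: [0.5994, -0.1614, 0.0675]
tool_rot: [0.453, 0.543, -0.457, 0.54]
ft_force: [-0.6, 0.3, 5.8]
grip_width: 0.0127
```

```bash
python3 snap.py w13; python3 tilt.py w13
```

```text
9.5667 [ 0.5994 -0.1614  0.0675] [-0.26  0.59  0.1   1.08 -0.    2.71] [-0.58  0.3   5.77] 0.012699531304198554
n 13632 rear-up tilt deg 6.357086299580608 roll 0.006152755586581037 plate top z at tcp 0.06222871614821637 rms 0.0005767693742000608 fwd yaw 9.9489169272257
orange fwd extent from tcp [-0.01774644  0.03894866]
tcp in unit 0.03380061370525082 -0.0006249834248337867
```

View pics/w13.png

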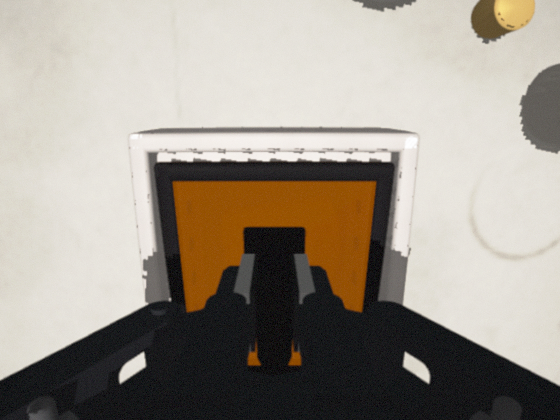

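Call:
step_arm(series=[{"x": 0.05,"y": 0.01,"z": -0.3,"twist": 0,"jaw": 0},{"x": 0.1,"y": 0.02,"z": -0.6,"twist": 0,"jaw": 0},{"x": 0.12,"y": 0.02,"z": -0.9,"twist": 0,"jaw": 0},{"x": 0.12,"y": 0.02,"z": -1.0,"twist": 0,"jaw": 0},{"x": 0.12,"y": 0.02,"z": -1.0,"twist": 0,"jaw": 0}])

```text
clock: 10.03
eef_pos: [0.6031, -0.161, 0.0594]
tool_rot: [0.454, 0.541, -0.456, 0.542]
ft_force: [1.2, 1.1, 5.3]
grip_width: 0.0127
```

```bash
python3 snap.py w14; python3 tilt.py w14
```

```text
10.0333 [ 0.6031 -0.161   0.0594] [-0.26  0.6   0.09  1.06 -0.    2.71] [1.24 1.15 5.34] 0.012678010311245571
n 12836 rear-up tilt deg 0.5446413806536181 roll 0.0039019402896048085 plate top z at tcp 0.054648777419415456 rms 0.000604219339646867 fwd yaw 9.974490359128245
orange fwd extent from tcp [-0.01648503  0.03632826]
tcp in unit 0.03755990280508049 -0.0008312412647796173
```

View pics/w14.png

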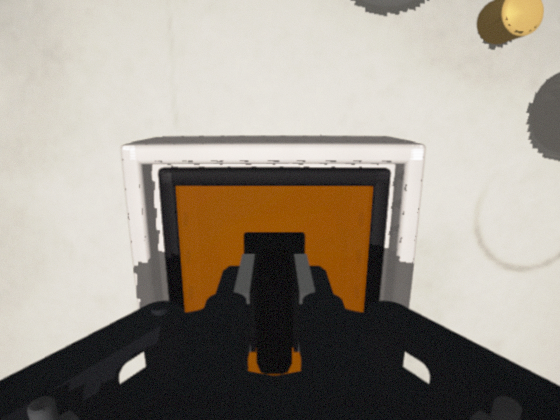

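Call:
step_arm(series=[{"x": -0.1,"y": -0.02,"z": -0.1,"twist": 0,"jaw": 0},{"x": -0.25,"y": -0.04,"z": -0.2,"twist": 0,"jaw": 0},{"x": -0.25,"y": -0.04,"z": -0.3,"twist": 0,"jaw": 0},{"x": -0.25,"y": -0.04,"z": -0.3,"twist": 0,"jaw": 0}])

```text
clock: 10.42
eef_pos: [0.6034, -0.161, 0.0588]
tool_rot: [0.455, 0.54, -0.454, 0.544]
ft_force: [2.2, 2.5, 8.3]
grip_width: 0.0127
```

```bash
python3 snap.py w15; python3 tilt.py w15 160 169 389 169
```

```text
10.4167 [ 0.6034 -0.161   0.0588] [-0.26  0.6   0.08  1.05 -0.    2.71] [2.21 2.49 8.27] 0.0127319290944175
n 12895 rear-up tilt deg 0.0930458998734301 roll 0.030423184927940702 plate top z at tcp 0.054062897775251424 rms 0.0006040825327166528 fwd yaw 10.0138953647837
orange fwd extent from tcp [-0.01616186  0.0357949 ]
top width 0.09345940459840764 edge yaw 9.996561899265188 lat -0.00040743516184406863 rear_bot rel tcp fwd,z (np.float64(0.04427021393582995), np.float64(-0.0096795764667707)) tip rel tcp (np.float64(-0.07972962255549096), np.float64(-0.009880947084486091))
bot width 0.09660644774698066 edge yaw 9.996561899265203 lat -0.00038278169687922984 rear_bot rel tcp fwd,z (np.float64(0.04356571076245261), np.float64(-0.009680707464807994)) tip rel tcp (np.float64(-0.08043412572886831), np.float64(-0.009882078082523385))
tcp in unit 0.0378466466392586 -0.0009657554253819456
```

View pics/w15.png

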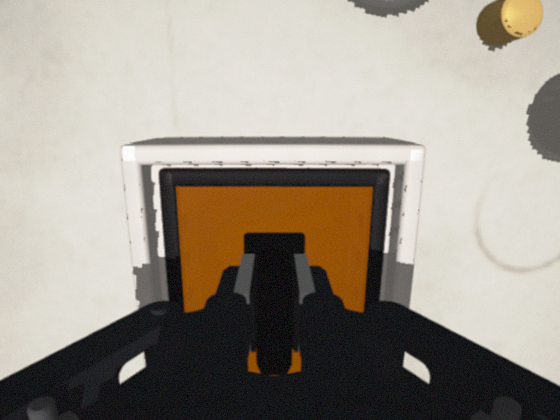

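Call:
step_arm(series=[{"x": 0,"y": 0,"z": 0.0,"twist": 0,"jaw": 3},{"x": 0,"y": 0,"z": 0.0,"twist": 0,"jaw": 3},{"x": 0,"y": 0,"z": 0.1,"twist": 0,"jaw": 3},{"x": 0,"y": 0,"z": 0.1,"twist": 0,"jaw": 3},{"x": 0,"y": 0,"z": 2,"twist": 0,"jaw": 3},{"x": 0,"y": 0,"z": 5,"twist": 0,"jaw": 3},{"x": 0,"y": 0,"z": 9,"twist": 0,"jaw": 3},{"x": 0,"y": 0,"z": 11,"twist": 0,"jaw": 3},{"x": 0,"y": 0,"z": 11,"twist": 0,"jaw": 3},{"x": 0,"y": 0,"z": 11,"twist": 0,"jaw": 3}])

```text
clock: 11.3
eef_pos: [0.6043, -0.1614, 0.1703]
tool_rot: [0.455, 0.539, -0.454, 0.545]
ft_force: [-0.6, 0.5, -1.6]
grip_width: 0.0302
```

```bash
python3 snap.py w16; python3 tilt.py w16
```

```text
11.3 [ 0.6043 -0.1614  0.1703] [-0.26  0.51  0.25  1.3  -0.    2.71] [-0.6   0.46 -1.56] 0.03017449533748704
n 5532 rear-up tilt deg -0.012179831474995961 roll 0.025990987679886394 plate top z at tcp 0.05395273372063922 rms 0.0006590759094728802 fwd yaw 10.002717279176698
orange fwd extent from tcp [-0.05677036  0.03254124]
tcp in unit 0.038668091317856076 -0.0014921957871161097
```

View pics/w16.png

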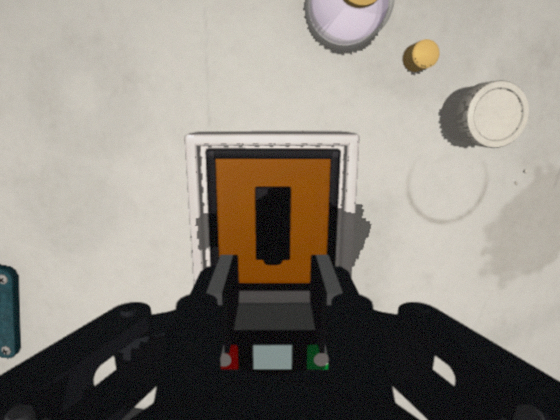

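Call:
step_arm(series=[{"x": -3,"y": -1.5,"z": 0,"twist": 0,"jaw": 0},{"x": -6,"y": -3,"z": 0,"twist": 0,"jaw": 0},{"x": -9,"y": -4.6,"z": 0,"twist": 0,"jaw": 0},{"x": -10.8,"y": -5.6,"z": -1,"twist": 0,"jaw": 0},{"x": -10.8,"y": -5.6,"z": -4,"twist": 0,"jaw": 0},{"x": -10.8,"y": -5.6,"z": -7,"twist": 0,"jaw": 0},{"x": -10.8,"y": -5.6,"z": -7.5,"twist": 0,"jaw": 0},{"x": -10.8,"y": -5.6,"z": -7.5,"twist": 0,"jaw": 0},{"x": -10.8,"y": -5.6,"z": -7.5,"twist": 0,"jaw": 0},{"x": -10.8,"y": -5.6,"z": -7.5,"twist": 0,"jaw": 0}])

```text
clock: 12.18
eef_pos: [0.4963, -0.2173, 0.0945]
tool_rot: [0.455, 0.54, -0.454, 0.544]
ft_force: [0.8, -0.3, -0.4]
grip_width: 0.0002
```

```bash
python3 snap.py w17
python3 - <<'E'
from h import *
import pickle
for _ in range(3):
    o=bot.get_obs();print(o['eef_pos'],o['ft_force'])
p,d=bot.camera("top");cv2.imwrite('pics/t17.png',cv2.resize(p[140:260,220:360,::-1],None,fx=5.5,fy=5,interpolation=cv2.INTER_CUBIC))
p,d=bot.camera("scene");cv2.imwrite('pics/s17.png',cv2.resize(p[170:310,180:400,::-1],None,fx=3.6,fy=3.6,interpolation=cv2.INTER_CUBIC))
E
```

```text
12.1833 [ 0.4963 -0.2173  0.0945] [-0.41  0.41 -0.12  1.03 -0.    2.55] [ 0.84 -0.27 -0.37] 0.00018738121022778941
[ 0.49654969 -0.2174108   0.09485234] [-0.44200993 -0.12230709 -0.01852715]
[ 0.49654969 -0.2174108   0.09485234] [-0.44200993 -0.12230709 -0.01852715]
[ 0.49654969 -0.2174108   0.09485234] [-0.44200993 -0.12230709 -0.01852715]
```

View pics/w17.png

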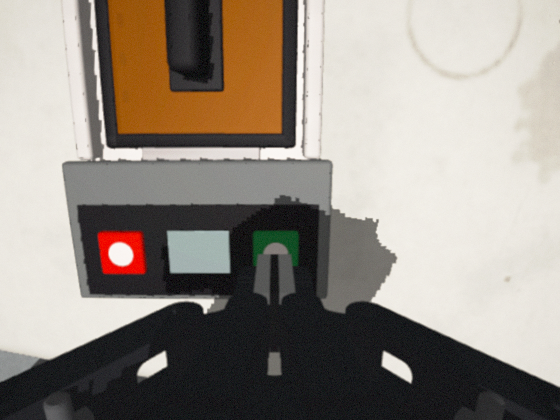

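View pics/s17.png

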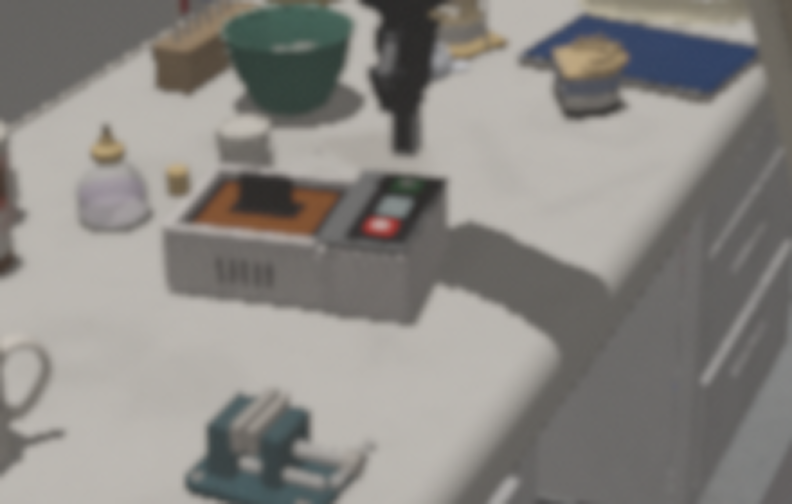

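Call:
step_arm(series=[{"x": 0,"y": 0,"z": -1,"twist": 0,"jaw": 0},{"x": 0,"y": 0,"z": -1.7,"twist": 0,"jaw": 0},{"x": 0,"y": 0,"z": -2,"twist": 0,"jaw": 0},{"x": 0,"y": 0,"z": -2,"twist": 0,"jaw": 0},{"x": 0,"y": 0,"z": -2,"twist": 0,"jaw": 0}])

```text
clock: 12.75
eef_pos: [0.496, -0.2172, 0.0743]
tool_rot: [0.455, 0.54, -0.454, 0.544]
ft_force: [-0.3, 0.2, -0.3]
grip_width: -0.0002
```

Call:
step_arm(series=[{"x": 0,"y": 0,"z": -0.1,"twist": 0,"jaw": 0},{"x": 0,"y": 0,"z": -0.2,"twist": 0,"jaw": 0},{"x": 0,"y": 0,"z": -0.3,"twist": 0,"jaw": 0},{"x": 0,"y": 0,"z": -0.35,"twist": 0,"jaw": 0}])

```text
clock: 13.08
eef_pos: [0.496, -0.2172, 0.0708]
tool_rot: [0.455, 0.54, -0.454, 0.544]
ft_force: [-0.0, 0.4, -0.3]
grip_width: -0.0
```

Call:
step_arm(series=[{"x": 0,"y": 0,"z": -0.1,"twist": 0,"jaw": 0},{"x": 0,"y": 0,"z": -0.15,"twist": 0,"jaw": 0},{"x": 0,"y": 0,"z": -0.15,"twist": 0,"jaw": 0}])

```text
clock: 13.33
eef_pos: [0.4961, -0.2172, 0.0695]
tool_rot: [0.455, 0.539, -0.454, 0.544]
ft_force: [-0.4, 0.7, 1.7]
grip_width: 0.0001
```

Call:
step_arm(series=[{"x": 0,"y": 0,"z": -0.06,"twist": 0,"jaw": 0},{"x": 0,"y": 0,"z": -0.11,"twist": 0,"jaw": 0},{"x": 0,"y": 0,"z": -0.11,"twist": 0,"jaw": 0}])

```text
clock: 13.58
eef_pos: [0.4961, -0.2173, 0.0688]
tool_rot: [0.455, 0.539, -0.454, 0.544]
ft_force: [-2.1, 0.2, 4.4]
grip_width: -0.0001
```

Call:
step_arm(series=[{"x": 0,"y": 0,"z": -0.07,"twist": 0,"jaw": 0},{"x": 0,"y": 0,"z": -0.07,"twist": 0,"jaw": 0},{"x": 0,"y": 0,"z": -0.07,"twist": 0,"jaw": 0}])

```text
clock: 13.83
eef_pos: [0.4961, -0.2173, 0.0686]
tool_rot: [0.455, 0.539, -0.454, 0.544]
ft_force: [-2.3, 1.6, 6.3]
grip_width: -0.0001
```

Call:
step_arm(series=[{"x": 0,"y": 0,"z": -0.04,"twist": 0,"jaw": 0},{"x": 0,"y": 0,"z": -0.04,"twist": 0,"jaw": 0},{"x": 0,"y": 0,"z": -0.04,"twist": 0,"jaw": 0},{"x": 0,"y": 0,"z": -0.04,"twist": 0,"jaw": 0}])

```text
clock: 14.17
eef_pos: [0.4961, -0.2173, 0.0686]
tool_rot: [0.455, 0.539, -0.454, 0.544]
ft_force: [-0.4, 1.4, 5.9]
grip_width: 0.0002
```

Call:
step_arm(series=[{"x": 0,"y": 0,"z": 0.3,"twist": 0,"jaw": 0},{"x": 0,"y": 0,"z": 1.5,"twist": 0,"jaw": 0},{"x": 0,"y": 0,"z": 5,"twist": 0,"jaw": 0},{"x": 0,"y": 0,"z": 9,"twist": 0,"jaw": 0},{"x": -2,"y": -3,"z": 12,"twist": 0,"jaw": 0},{"x": -5,"y": -6,"z": 14,"twist": 0,"jaw": 0},{"x": -5,"y": -6,"z": 14,"twist": 0,"jaw": 0},{"x": -5,"y": -6,"z": 14,"twist": 0,"jaw": 0},{"x": -5,"y": -6,"z": 14,"twist": 0,"jaw": 0}])

```text
clock: 14.92
eef_pos: [0.446, -0.2773, 0.2082]
tool_rot: [0.456, 0.539, -0.454, 0.544]
ft_force: [-0.7, 0.4, -0.4]
grip_width: -0.0
```

```bash
python3 snap.py w18
python3 - <<'E'
from h import *
p,d=bot.camera("top");cv2.imwrite('pics/t18.png',cv2.resize(p[140:260,220:360,::-1],None,fx=5.5,fy=5,interpolation=cv2.INTER_CUBIC))
c=cloud(fcam("top"),d);print(c[174,157].round(3),c[161,308].round(3),c[228,396].round(3))
p0=np.load('pics/top0_rgb.npy').astype(int)
for n,(a,b,e,f) in dict(mug=(140,150,190,205),pot=(295,148,322,178),stack=(378,210,412,245)).items(): print(n,abs(p[b:f,a:e].astype(int)-p0[b:f,a:e]).mean())
E
```

```text
14.9167 [ 0.446  -0.2773  0.2082] [-0.56  0.3   0.02  1.29  0.    2.41] [-0.66  0.38 -0.37] -2.3624133351947197e-05
[0.672 0.174 0.029] [ 0.697 -0.31   0.046] [ 0.475 -0.577  0.049]
mug 2.599878787878788
pot 2.0090534979423866
stack 2.2708683473389355
```

View pics/w18.png

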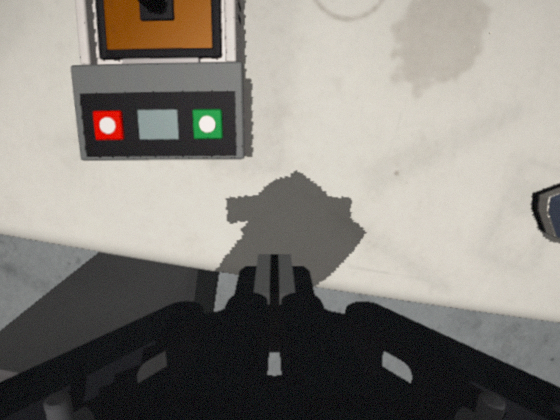

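View pics/t18.png

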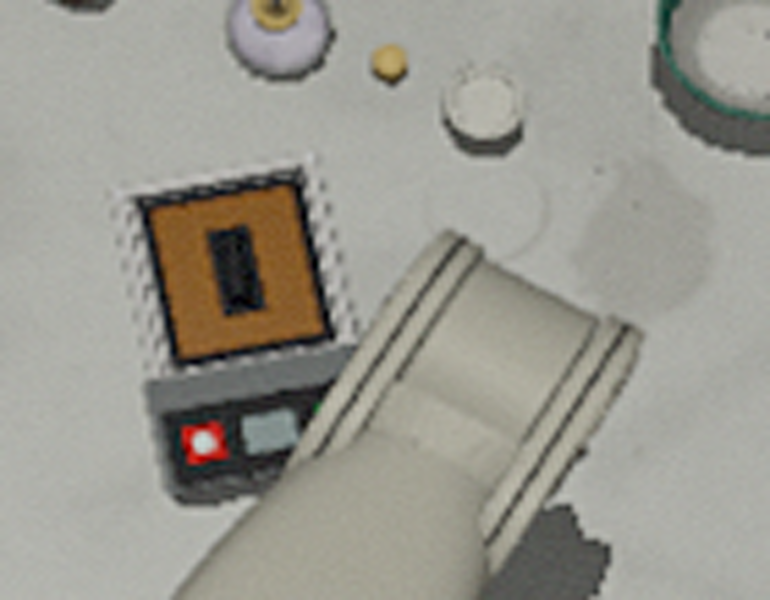

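```bash
python3 -c "
from workcell import bot
print(bot.job_done())"
```

```text
the job is handed in; nothing more can be done
None
```

The cover is closed on the unit and the green key has been pressed. I handed the job in at about 15 s of the 51 s allowed. No verdict came back.

**Closing the cover**
- The moves cannot tilt the tool, so I pressed the cover's rear edge on the front edge of the console to turn it in the grip. This took about 19 N vertically and 23 N in all, and gave 13° with the rear end up.
- I then slid the tongue under the ledge, meeting no noticeable force, and swung the cover down until it lay flat.
- **Seating check:** after release the depth image showed 0.0° tilt and the plate top at 54 mm (nominal 53 mm). The depth readings run about 1 mm high.
- **Position check:** before I let go, the tongue tip was at about x -42 mm (nominal -43 mm), so the rear edge was near x 82 mm. That is inside the slack.

**Starting the unit**
- I pressed the green key straight down with closed fingers. The readings were 4.4, 6.3 and 5.9 N over about 0.6 s, slightly above 5 N, and then I let go.
- No camera image shows that the key registered. I infer it from the force and the hold time.

**The rest of the scene**
- The arm stayed well away from the red key.
- The mug, pot and stacked model match their first image.
- The cast is hidden under the closed cover, so I could not check it again. I felt nothing that suggested contact with it.

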